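# Complete the pins of a dished carrier and hold it up turned

## Task

Complete the press's blue carrier plate: put spare brass pins from the white rack, upright and fully home, into the two sockets of the plate that are empty, leaving the two pins already seated and the third spare where they are. Then take the plate by its arched handle, lift it straight up about 80 mm off the metal bed, and only then turn it a quarter turn counterclockwise as seen from above, staying over the bed; keep the plate level and its loose steel ball in the middle of the dish all the time. Finish while still holding the plate there, level and still, and leave the pen cup, jar and wrench alone.

Things in the scene. Friction and masses are not known exactly. Their poses are not given: they have to be found in the camera images.
- bed: bare metal bed plate of the press, fixed to the bench, 180 x 180 mm, 12 mm thick; origin at the centre of its underside, z up; the carrier starts on it, centred, with the same x and y axes
- carrier: blue plate, loose on the bed, 150 (x) by 156 (y) by 6 mm, 0.28 to 0.52 kg bare; origin at the centre of its underside, z up. In the middle a black conical dish (radius 41 mm, sides rising 7 degrees, raised rim); white socket bars 26 x 92 mm, tops at 24 mm, along y at x = +58 and -58 mm, each with two sockets; steel arched handle along y between posts at y = +67 and -67 mm
- handle (a point): middle of the handle's level bar, over the plate's centre, 91 mm above the carrier's underside; the bar runs along the carrier's y, is 10 mm wide (x), 12 mm tall, free over about 120 mm; it can be pinched from above across its width; 51 mm lie between its underside and the top of the ball
- dish (a point): lowest point of the dish, 9.5 mm above the carrier's underside at its centre
- mark (a point): red bar mark on top of the white socket bar at the carrier's +x side, 58 mm from the centre; after the quarter turn counterclockwise it lies on the bed's +y side
- socket0 (a point): centre of the mouth of a socket of the carrier, at x +58, y -28 mm from the carrier's centre, +x side of the dish; 16 mm round hole, 18 mm deep, its mouth 24 mm above the carrier's underside; a seated pin stands 36 mm out of it. Empty or filled differs from run to run.
- socket1 (a point): centre of the mouth of a socket of the carrier, at x +58, y +28 mm from the carrier's centre, +x side of the dish; 16 mm round hole, 18 mm deep, its mouth 24 mm above the carrier's underside; a seated pin stands 36 mm out of it. Empty or filled differs from run to run.
- socket2 (a point): centre of the mouth of a socket of the carrier, at x -58, y +28 mm from the carrier's centre, -x side of the dish; 16 mm round hole, 18 mm deep, its mouth 24 mm above the carrier's underside; a seated pin stands 36 mm out of it. Empty or filled differs from run to run.
- socket3 (a point): centre of the mouth of a socket of the carrier, at x -58, y -28 mm from the carrier's centre, -x side of the dish; 16 mm round hole, 18 mm deep, its mouth 24 mm above the carrier's underside; a seated pin stands 36 mm out of it. Empty or filled differs from run to run.
- ball_center (a point): centre of the loose steel ball, 24 mm diameter, 56 g, which lies in the middle of the dish and rolls freely
- seated_a: brass pin, upright, 14 mm diameter, 54 mm tall, 30 g; origin at the centre of its underside, z up along the pin. It starts in one of the carrier's four sockets and stays there, its underside 6 mm above the carrier's underside
- seated_b: brass pin, upright, 14 mm diameter, 54 mm tall, 30 g; origin at the centre of its underside, z up along the pin. It starts in another of the carrier's sockets and stays there
- spare_a: brass pin, upright, 14 mm diameter, 54 mm tall, 30 g; origin at the centre of its underside, z up along the pin. A spare, starts in the rack's hole nearest the rack's -x end, its underside 6 mm above the bench
- spare_b: brass pin, upright, 14 mm diameter, 54 mm tall, 30 g; origin at the centre of its underside, z up along the pin. A spare, starts in the rack's middle hole
- spare_c: brass pin, upright, 14 mm diameter, 54 mm tall, 30 g; origin at the centre of its underside, z up along the pin. A spare, starts in the rack's hole nearest the rack's +x end
- rack: white rack fixed to the bench, 150 mm (x) by 36 mm (y), 24 mm tall; origin at the centre of its underside; three holes 16 mm wide and 18 mm deep in a row along x at -50, 0 and +50 mm
- pen_cup: white cup of marker pens, radius 34 mm, about 120 mm tall, loose bystander; origin at the centre of its underside
- jar: amber glass jar with white lid, radius 28 mm, 50 mm tall, loose bystander; origin at the centre of its underside
- wrench: steel wrench 150 mm long lying flat, loose bystander; origin at the middle of its underside, x along it

How it is judged:
By the outcome, as a careful person would: the job done as asked, in the order asked, and still so for the second after the job is handed in, while the arm keeps its last pose, push and grip.
It also fails if it takes over 72 s, if anything falls off the work surface, if the arm or the gripper's body presses on something with over 40 N, if the wrist force passes 120 N, or if a joint passes its speed limit or range.

## Robot

A 6-joint arm with a two-finger parallel gripper is mounted at the origin on the work surface. World frame = base frame: x ahead of the robot, y to its left, z up, the work surface at z = 0. Lengths are in mm, angles in degrees, forces in N, time in s.
With the tool pointing down it reaches from about 350 to 850 mm from the base axis. Payload 8.1 kg.
Tool frame: the origin (TCP) lies at the very end of the fingers, on their centre line; the grasp point (between the pads) lies r.tcp_to_grasp behind it (r.tcp_to_grasp is the distance from the TCP to the grasp point, in mm); z points along the fingers, y is the line along which they close (so a half turn about z gives the same grasp; the last joint's range is limited). The gripper opens to 85 mm and grips with 20 to 120 N. Pads are 22 mm wide; open, the fingers measure 114 mm over their backs; the gripper's body (76 mm by 85 mm) begins 54 mm behind the grasp point. The pads swing forward as they close: fully open they stand 13 mm farther back than shut.
Start: joints at [-72.387, 7.471, 85.268, -0, 87.261, -4.893], TCP at [229.686, -554.301, 231.292] pointing down, gripper open.
Joint ranges: [-169.43, 169.43], [-51.17, 129.36], [1.28, 143.12], [-76.62, 256.62], [0, 156.53], [-152.29, 152.29]. Speed limits (degrees/s): [136.94, 136.94, 159.86, 180, 180, 180].

## Interface

Orientations are given as [roll, pitch, yaw] about the fixed x, y, z axes, in that order (R = Rz(yaw) Ry(pitch) Rx(roll)).
In Python, from bench import sense, viewer, order, r gives the robot as it stands.
- The arm moves only by the tool carry_out, never from a script. Its argument "increments" is one flat list of numbers, 7 for each row, row after row: the shift along the tool's x, y, z as a fraction of full scale, then the turn, a rotation vector about the tool's x, y, z as a fraction of full scale, then the opening, from -1 (shut) to 1 (fully open). A call has exactly 10 rows; each row is the pose to reach, as a shift and turn from the pose commanded when the call began, along the tool's axes at that moment, turning the shorter way round; what a row does not reach only later rows make up. Full scale, the value 1, is 400 mm for a shift and 2 pi rad for a turn. A row lasts 1/8 s, in which the tool goes at most 62.5 mm and 10.7 degrees, less where a joint would pass 70% of its speed; a pose out of reach is approached as far as the arm can. A call with a number of a shift or a turn outside -1 to 1 is refused whole. A call with a gripper value outside its range is refused whole. The fingers move at their own pace and stop on an object; "force" is the grip in N (left out, the last holds). Time passes only in rows, so rows that repeat a pose let the fingers close, or fill a call up. It gives the time, the measured TCP pose, the force, the opening and the grip force at its end, in the units of the state.
- sense(): the state, without advancing time (a new reading comes with each control period).
- viewer.snapshot(name): name is "scene" or "top"; returns the picture (384x512x3 uint8, red, green, blue); there is no depth.
- viewer.get_calibration(name): a dict with "fx", "fy", "cx", "cy" (pixels), "R" (3x3) and "t" (3): a world point X has camera coordinates R X + t. Camera axes: x right, y down, z forward; pixel columns grow to the right and rows downward; lengths in mm; the calibration is good to about 2 mm. A picture is of the moment at which its call begins. get_calibration takes no time and is no camera call.
- order.hand_in(): hands the job in; it is judged then, once.
The state is a dict: "time": time; "joint_pos": joint angles; "qd": joint speeds; "joint_efforts": joint torques, N m; "tool_pos": TCP position; "tcp_rot": TCP orientation; "ft_force": force on the tool from outside, world axes, zero at the start; "wrist_torque": the same for the moment, N m; "finger_gap": finger opening in mm; "grip_force": force on a finger pad.
Only numpy, scipy, OpenCV 4.12 (cv2) and the standard library are available. Lean on these libraries where they do the work, as an engineer would, in place of code of your own. Each camera call takes 0.05 s, during which the arm holds its last target. There are 200 camera calls.

## Working session

There is one attempt and no reset: what is moved stays moved. The work goes in short steps, Python scripts to look and compute and a tool call to move; the robot and the scene stay as the last step left them, time stands still between calls to the robot, and variables do not carry over. Pictures are saved under pics/ and viewed, at most 10 in all, crops included, and the job is handed in when it is done.

Besides the shell and the picture viewer there is one more tool, called after "Call:" as name(argument=value, ...) on one line, values as JSON. carry_out: Moves the arm, as the interface text tells. Its arguments: {"type":"object","properties":{"increments":{"type":"array"},"force":{"type":"number"}},"required":["increments"]}

```bash
mkdir -p pics; ls
python3 - <<'E'
from bench import sense, viewer, r
import cv2,numpy as np
for n in ("scene","top"):
    im=viewer.snapshot(n); cv2.imwrite(f"pics/{n}0.png",im[:,:,::-1])
    c=viewer.get_calibration(n); print(n,c)
s=sense();print({k:np.round(v,3) for k,v in s.items()}, r.tcp_to_grasp)
E
```

```text
pics
scene {'fx': 403.95559114132294, 'fy': 403.95559114132294, 'cx': 255.90023969694326, 'cy': 190.6744463031868, 'R': array([[-0.51087504,  0.85962635, -0.00701695],
       [ 0.62891488,  0.36817379, -0.68477305],
       [-0.5860655 , -0.35424652, -0.7287226 ]]), 't': array([ 249.64893213, -348.65943346, 1360.08795107])}
top {'fx': 444.47325760747884, 'fy': 444.47325760747884, 'cx': 251.31458025653848, 'cy': 193.29818652405922, 'R': array([[-8.61633837e-03, -9.99962868e-01,  1.43466494e-04],
       [-9.98207054e-01,  8.59271049e-03, -5.92354814e-02],
       [ 5.92320491e-02, -6.53602217e-04, -9.98244027e-01]]), 't': array([ 64.91546742, 614.08698564, 973.96855692])}
{'time': np.float64(0.1), 'joint_pos': array([-7.2387e+01,  7.5110e+00,  8.5324e+01, -2.0000e-03,  8.7261e+01,
       -4.8920e+00]), 'qd': array([-0.06 , -0.08 , -0.117, -0.081, -0.09 ,  0.107]), 'joint_efforts': array([ 1.0000e-03, -5.7095e+01, -5.0194e+01, -0.0000e+00,  8.0000e-03,
        0.0000e+00]), 'tool_pos': array([ 229.526, -553.823,  230.34 ]), 'tcp_rot': array([-1.79904e+02, -6.00000e-03,  2.25050e+01]), 'ft_force': array([0.011, 0.379, 0.193]), 'wrist_torque': array([ 0.035, -0.019, -0.002]), 'grip_force': np.float64(0.0), 'finger_gap': np.float64(85.727)} 18.700000000000003
```

View pics/scene0.png

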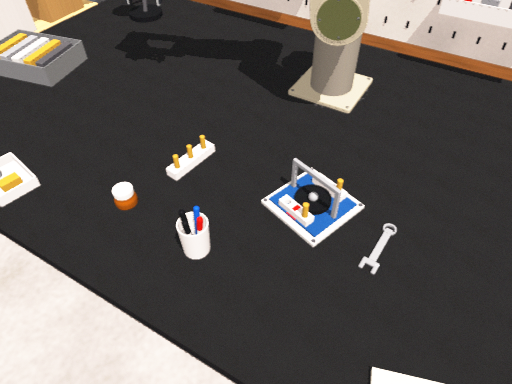

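View pics/top0.png

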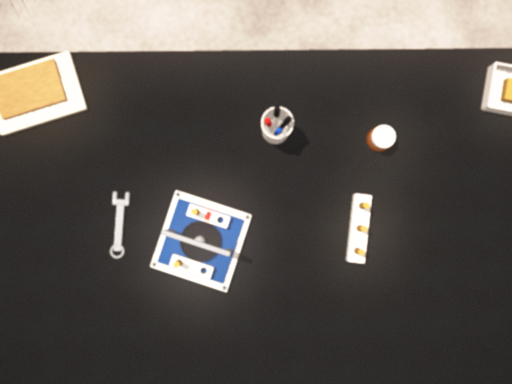

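Scene view: rack with three brass pins around (190,160), carrier at (313,203), with the red mark on its near bar. Top view: rack at (359,229) and carrier at (201,241). The empty sockets look to be at (220,220) and (204,271), which are socket0 and socket3. I'll zoom in next.

Run:
```python
import cv2,numpy as np
S=cv2.imread("pics/scene0.png");T=cv2.imread("pics/top0.png")
def crop(I,x,y,w,h,W,H): return cv2.resize(I[y:y+h,x:x+w],(W,H),interpolation=cv2.INTER_NEAREST)
a=np.hstack([crop(T,145,185,110,110,440,440),crop(S,258,150,110,100,352,320) if 0 else cv2.copyMakeBorder(crop(S,258,150,110,95,352,304),0,136,0,0,cv2.BORDER_CONSTANT)])
a[304:440,440:640]=crop(S,160,130,60,50,200,136)[:136]
a[304:440,650:790]=crop(T,340,190,36,80,140,136)
cv2.imwrite("pics/crop.png",a)
for n,I in(("S",S),("T",T)):
    h=cv2.cvtColor(I,cv2.COLOR_BGR2HSV)
    for nm,lo,hi in(("yel",(15,120,90),(30,255,255)),("red",(0,150,90),(8,255,255)),("blue",(100,120,60),(125,255,255)),("white",(0,0,150),(180,60,255))):
        m=cv2.inRange(h,lo,hi)
        k,l,st,c=cv2.connectedComponentsWithStats(m)
        print(n,nm,[(tuple(st[i].tolist()),tuple(np.round(c[i],1).tolist())) for i in range(1,k) if st[i][4]>7 and 100<c[i][0]<400 and 90<c[i][1]<300])
```

```text
S yel [((199, 134, 7, 15, 66), (202.1, 140.6)), ((186, 144, 7, 14, 68), (189.1, 150.0)), ((172, 154, 8, 14, 75), (175.5, 160.0)), ((337, 178, 7, 12, 65), (339.8, 182.7)), ((302, 202, 8, 16, 91), (305.2, 208.6))]
S red [((293, 205, 7, 5, 22), (296.2, 207.3)), ((198, 217, 5, 14, 58), (199.7, 223.2))]
S blue [((270, 174, 44, 39, 382), (292.1, 189.3)), ((295, 197, 61, 40, 662), (327.7, 216.8)), ((193, 205, 7, 29, 89), (195.7, 213.4))]
S white [((166, 140, 49, 41, 748), (190.1, 160.4)), ((261, 158, 104, 89, 1750), (313.9, 205.3)), ((111, 181, 23, 19, 333), (122.3, 190.4)), ((309, 192, 9, 9, 58), (312.7, 196.2)), ((278, 194, 37, 33, 437), (295.1, 209.9)), ((176, 211, 34, 49, 1032), (194.2, 237.0)), ((359, 223, 38, 51, 516), (378.1, 248.2))]
T yel [((360, 204, 8, 4, 30), (363.5, 205.4)), ((193, 210, 5, 4, 17), (195.3, 211.4)), ((358, 226, 8, 5, 31), (361.3, 228.2)), ((355, 249, 9, 5, 31), (358.7, 251.2)), ((175, 261, 6, 5, 22), (177.6, 263.0))]
T red [((265, 118, 6, 8, 35), (267.5, 121.3)), ((206, 213, 4, 6, 13), (207.5, 215.5))]
T blue [((275, 127, 7, 7, 32), (278.3, 130.1)), ((170, 200, 26, 33, 391), (180.3, 217.2)), ((216, 218, 27, 31, 405), (230.6, 233.3)), ((159, 238, 25, 26, 327), (169.6, 249.7)), ((207, 255, 24, 27, 337), (219.8, 266.6))]
T white [((261, 106, 33, 37, 698), (276.4, 124.9)), ((372, 124, 25, 24, 475), (383.6, 135.8)), ((110, 191, 19, 68, 623), (118.5, 223.0)), ((150, 190, 102, 103, 3801), (200.3, 240.8)), ((346, 193, 27, 71, 1225), (358.1, 227.8))]
```

View pics/crop.png

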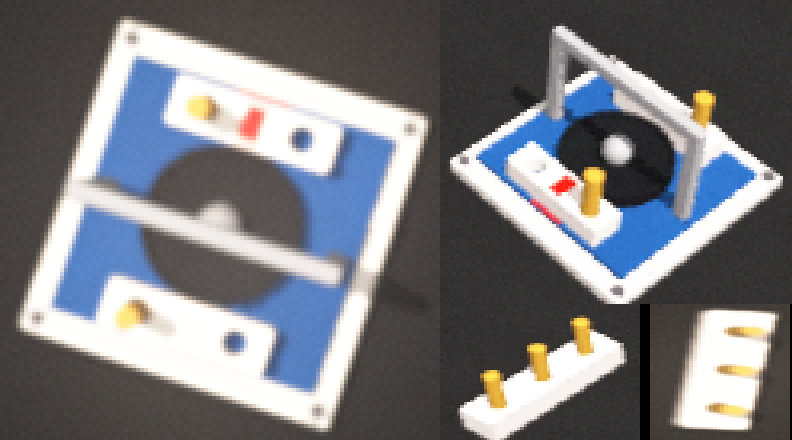

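Crops: the empty sockets show as dark holes at top-view px (220,219.5) and (203.5,270.7), which are socket0 and socket3. Brass pins fill socket1 and socket2. The bed has a dark dot at each corner. The ball is centred under the handle.

```bash
cat > h.py <<'E'
import cv2,numpy as np
from bench import viewer,sense
K={n:viewer.get_calibration(n) for n in("scene","top")}
P={n:np.array([[c["fx"],0,c["cx"]],[0,c["fy"],c["cy"]],[0,0,1]])@np.hstack([c["R"],np.reshape(c["t"],(3,1))]) for n,c in K.items()}
def avg(n,k=6): return np.mean([viewer.snapshot(n)[:,:,::-1].astype(float) for _ in range(k)],0).clip(0,255).astype(np.uint8)
def tri(a,b):  # scene px, top px
    X=cv2.triangulatePoints(P["scene"],P["top"],np.float64(a).reshape(2,1),np.float64(b).reshape(2,1)); return (X[:3]/X[3]).ravel()
def ray(n,p,z):
    c=K[n];R=c["R"];C=-R.T@c["t"];d=R.T@np.array([(p[0]-c["cx"])/c["fx"],(p[1]-c["cy"])/c["fy"],1]);return C+d*(z-C[2])/d[2]
def proj(n,X):
    q=P[n]@np.append(X,1);return q[:2]/q[2]
def blobs(I,lo,hi,box,amin,amax=1e9,f=4):
    x,y,w,h=box;J=cv2.resize(I[y:y+h,x:x+w],None,fx=f,fy=f,interpolation=cv2.INTER_CUBIC)
    m=cv2.inRange(cv2.cvtColor(J,cv2.COLOR_BGR2HSV),lo,hi);k,l,s,c=cv2.connectedComponentsWithStats(m)
    return [((c[i]+.5)/f-.5+[x,y],s[i][4]/f/f,s[i][2:4]/f) for i in range(1,k) if amin<=s[i][4]/f/f<=amax]
E
python3 - <<'E'
from h import *
I={n:avg(n) for n in("scene","top")}
for n in I: cv2.imwrite(f"pics/avg_{n}.png",I[n]); print(n,"C",np.round(-K[n]["R"].T@K[n]["t"],1))
sh=lambda t,L:print(t,[(np.round(p,2).tolist(),round(a,1),s.tolist()) for p,a,s in L])
Y=((10,100,45),(32,255,255))
S=blobs(I["scene"],*Y,(160,130,200,100),20);T=blobs(I["top"],*Y,(150,190,225,100),10)
sh("S",S);sh("T",T)
sh("Tdark",blobs(I["top"],(0,0,0),(180,255,150),(150,185,105,110),2,40))
sh("Sdark",blobs(I["scene"],(0,0,0),(180,255,150),(258,155,110,95),1.,30))
sh("Twhiterack",blobs(I["top"],(0,0,200),(180,60,255),(335,185,45,85),200))
for n,b in(("top",(150,185,105,110)),("scene",(258,155,110,95))):
    sh("ball "+n,blobs(I[n],(0,0,120),(180,60,255),b,15))
E
```

```text
scene C [1143.9  395.6  754.1]
top C [ 555.9   60.3 1008.6]
S [([202.11, 140.45], np.float64(72.2), [7.0, 14.5]), ([189.11, 149.89], np.float64(74.5), [7.25, 14.25]), ([175.54, 159.94], np.float64(78.6), [8.0, 14.5]), ([339.75, 182.71], np.float64(70.1), [7.75, 12.25]), ([305.22, 208.58], np.float64(98.4), [8.25, 16.0])]
T [([363.75, 205.38], np.float64(38.5), [9.0, 5.25]), ([195.14, 211.48], np.float64(24.3), [6.5, 5.0]), ([361.45, 228.24], np.float64(38.8), [9.25, 5.5]), ([359.05, 251.26], np.float64(39.6), [9.75, 6.25]), ([177.57, 263.1], np.float64(28.8), [7.0, 6.0])]
Tdark [([219.25, 219.09], np.float64(9.6), [3.25, 4.25]), ([229.82, 223.57], np.float64(19.8), [5.0, 10.75]), ([230.74, 251.48], np.float64(26.1), [6.75, 8.0]), ([202.44, 269.88], np.float64(9.3), [3.25, 4.0]), ([213.49, 273.19], np.float64(21.4), [4.75, 10.0])]
Sdark [([264.9, 199.53], np.float64(2.8), [2.25, 1.5]), ([360.0, 204.5], np.float64(3.6), [2.5, 1.5]), ([312.94, 240.38], np.float64(4.1), [2.75, 1.75])]
Twhiterack [([358.24, 227.86], np.float64(1127.4), [25.75, 70.5])]
ball top [([200.27, 240.76], np.float64(4000.4), [102.5, 103.5])]
ball scene [([314.0, 203.51], np.float64(2034.7), [104.25, 89.75]), ([312.89, 196.17], np.float64(66.7), [9.5, 9.25]), ([295.14, 209.88], np.float64(442.1), [36.25, 32.75])]
```

Run:
```python
from h import *
T=cv2.imread("pics/avg_top.png");S=cv2.imread("pics/avg_scene.png")
def dark(I,p,w=4,thr=None,f=8,ch=None):
    x,y=int(round(p[0])),int(round(p[1]));J=cv2.resize(I[y-w:y+w+1,x-w:x+w+1],None,fx=f,fy=f,interpolation=cv2.INTER_CUBIC).astype(float).min(2) if ch is None else 0
    W=np.clip(np.percentile(J,75)*.9-J,0,None);k,l=cv2.connectedComponents((W>0).astype(np.uint8));c=J.shape[0]//2;W*=(l==l[c,c]) if l[c,c] else 1
    g=np.arange(J.shape[0]);return np.array([(W.sum(0)*g).sum(),(W.sum(1)*g).sum()])/W.sum()/f+.5/f-.5+[x-w,y-w]
td=[dark(T,p,3) for p in((178,194.2),(247.5,217),(225,287.5),(154.2,264.5))]
sd=[dark(S,p,2) for p in((264.9,199.5),(312.9,240.4),(360,204.5))]
print("dots T",np.round(td,2).tolist())
D=np.array([ray("top",p,12) for p in td]);print(np.round(D,1).tolist(),"ctr",D.mean(0).round(2))
for i in range(4):print("side",np.linalg.norm(D[i]-D[(i+1)%4]).round(1),np.degrees(np.arctan2(*(D[i]-D[(i+1)%4])[[1,0]])).round(2))
pt=[T for T in td];s=[(264.9,199.53),(312.94,240.38),(360,204.5)]
# top order: 0 upper-left(+x+y),1 upper-right(+x,-y),2 lower right(-x,-y),3 lower-left
for a,b in((s[1],td[0]),(s[0],td[1]),(s[2],td[3])):print("dot tri",tri(a,b).round(1))
for n,a,b in(("r+x",(175.54,159.94),(363.75,205.38)),("r0",(189.11,149.89),(361.45,228.24)),("r-x",(202.11,140.45),(359.05,251.26)),("s1",(305.22,208.58),(195.14,211.48)),("s2",(339.75,182.71),(177.57,263.1))):
    X=tri(a,b);e=proj("top",X)-b;print(n,X.round(1),"reproj",e.round(2), "ray top z42/54",ray("top",b,42 if n[0]=="r" else 54).round(1))
for p in((219.25,219.09),(202.44,269.88)):
    q=dark(T,p,5);print("hole",q.round(2),ray("top",q,36).round(1))
from math import *
```

```text
dots T [[177.59, 194.09], [247.06, 216.79], [223.95, 287.35], [153.82, 263.99]]
[[614.6, 225.2, 12.0], [562.4, 69.6, 12.0], [406.5, 122.1, 12.0], [459.3, 277.9, 12.0]] ctr [510.7  173.71  12.  ]
side 164.2 71.44
side 164.5 -18.62
side 164.5 -108.71
side 164.0 161.27
dot tri [614.7 224.9  12.6]
dot tri [562.4  69.6  12.9]
dot tri [459.4 277.6  12.9]
r+x [ 585.  -184.3   45.5] reproj [ 0.24 -0.17] ray top z42/54 [ 584.8 -184.7   42. ]
r0 [ 535.6 -178.    45.6] reproj [ 0.18 -0.13] ray top z42/54 [ 535.3 -178.5   42. ]
r-x [ 486.1 -171.7   45.2] reproj [ 0.11 -0.07] ray top z42/54 [ 485.7 -172.2   42. ]
s1 [574.1 180.9  55.9] reproj [-0.26  0.13] ray top z42/54 [574.4 180.5  54. ]
s2 [465.1 217.8  62.8] reproj [-0.52  0.24] ray top z42/54 [464.8 218.1  54. ]
hole [219.84 219.42] [557.  128.9  36. ]
hole [203.06 270.16] [447.4 165.8  36. ]
```

Bed centre is (510.7, 173.7) with yaw −18.65°. socket0 is at about (556.9,128.7) and socket3 at about (447.0,165.8). The rack pins are at (585,−184.7), (535.5,−178.4) and (486,−172), with rack yaw −7.3°. Next I'll write a move calculator.

```bash
cat > go.py <<'E'
import sys,numpy as np
from scipy.spatial.transform import Rotation as Ro
from bench import sense
s=sense();a=list(map(float,sys.argv[1:]))
M=Ro.from_euler("xyz",s["tcp_rot"],degrees=True)
print("t",round(s["time"],2),"tcp",np.round(s["tool_pos"],2),np.round(s["tcp_rot"],2),"F",np.round(s["ft_force"],1),"gap",round(s["finger_gap"],1),"grip",round(s["grip_force"],1),"j",np.round(s["joint_pos"],1))
for i in range(0,len(a),4):
    x,y,z,w=a[i:i+4];Tg=Ro.from_euler("xyz",[180,0,w],degrees=True)
    print("inc",np.round(M.inv().apply(np.array([x,y,z])-s["tool_pos"])/400,4).tolist(),np.round((M.inv()*Tg).as_rotvec()/(2*np.pi),4).tolist())
E
python3 go.py 500 -270 180 -7.3 585 -184.7 130 -7.3
```

```text
t 0.7 tcp [ 229.7  -554.32  231.35] [179.99  -0.    22.51] F [ 0.4 -0.2 -0.9] gap 85.3 grip 0.0 j [-72.4   7.5  85.3   0.   87.3  -4.9]
inc [0.8964, -0.398, 0.1283] [0.0, -0.0, 0.0828]
inc [1.1743, -0.5137, 0.2533] [0.0, -0.0, 0.0828]
```

Call:
carry_out(increments=[0.15,-0.065,0,0,0,0.02,0.2,0.3,-0.13,0.03,0,0,0.04,0.2,0.45,-0.2,0.06,0,0,0.06,0.2,0.6,-0.26,0.09,0,0,0.08,0.2,0.75,-0.33,0.11,0,0,0.0828,0.2,0.85,-0.38,0.128,0,0,0.0828,0.2,0.8964,-0.398,0.1283,0,0,0.0828,0.2,0.8964,-0.398,0.1283,0,0,0.0828,0.2,0.8964,-0.398,0.1283,0,0,0.0828,0.2,0.8964,-0.398,0.1283,0,0,0.0828,0.2], force=25)

```text
time: 1.95
tool_pos: [499.4, -271.1, 180.2]
tcp_rot: [180.0, -0.0, -7.4]
ft_force: [-0.8, -0.7, 0.7]
finger_gap: 51.3
grip_force: 0.0
```

```bash
python3 go.py 585 -184.7 100 -7.3 585 -184.7 30 -7.3
```

```text
t 1.95 tcp [ 499.35 -271.08  180.21] [ 1.7998e+02 -1.0000e-02 -7.4000e+00] F [-0.8 -0.7  0.7] gap 51.3 grip 0.0 j [-33.7   4.2  94.1  -0.   81.6  63.7]
inc [0.1845, -0.2418, 0.2005] [0.0001, -0.0, -0.0003]
inc [0.1845, -0.2419, 0.3755] [0.0001, -0.0, -0.0003]
```

Call:
carry_out(increments=[0.09,-0.12,0.05,0,0,0,0.2,0.16,-0.22,0.12,0,0,0,0.2,0.1845,-0.2418,0.2,0,0,0,0.2,0.1845,-0.2418,0.2,0,0,0,0.2,0.1845,-0.2418,0.2,0,0,0,0.2,0.1845,-0.2418,0.25,0,0,0,0.2,0.1845,-0.2418,0.3,0,0,0,0.2,0.1845,-0.2418,0.35,0,0,0,0.2,0.1845,-0.2418,0.3755,0,0,0,0.2,0.1845,-0.2418,0.3755,0,0,0,0.2])

```text
time: 3.2
tool_pos: [584.5, -183.0, 28.2]
tcp_rot: [-180.0, 0.2, -7.3]
ft_force: [0.6, -0.2, -0.1]
finger_gap: 51.4
grip_force: 0.0
```

```bash
python3 go.py 585 -184.7 30 -7.3; python3 -c "
from h import *
T=viewer.snapshot('top')[:,:,::-1];S=viewer.snapshot('scene')[:,:,::-1]
cv2.imwrite('pics/g1.png',np.hstack([cv2.resize(T[150:270,300:420],(390,390)),cv2.resize(S[90:210,130:250],(390,390))]))"
```

```text
t 3.2 tcp [ 584.46 -182.97   28.17] [-1.7996e+02  1.5000e-01 -7.3000e+00] F [ 0.6 -0.2 -0.1] gap 51.4 grip 0.0 j [-22.2  19.9  93.    0.   67.2  75.1]
inc [0.0019, 0.0041, -0.0046] [-0.0001, 0.0004, 0.0]
```

View pics/g1.png

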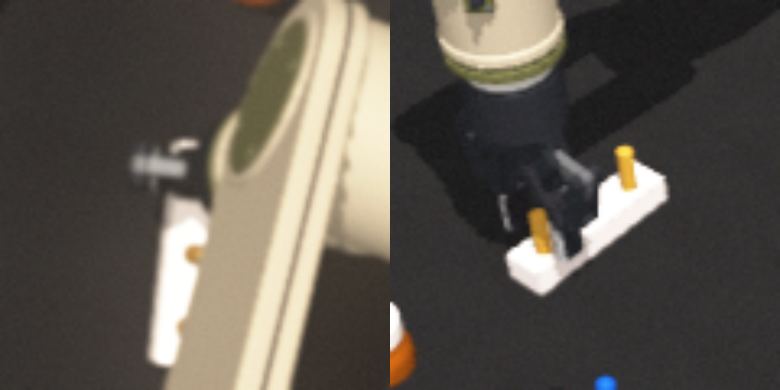

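Left view: the wrist is over the rack's +x pin. Right view: the fingers straddle that pin, at crop px (540,230). I'll correct the small residual and close.

Call:
carry_out(increments=[0.0019,0.0041,-0.0046,0,0,0,0.2,0.0019,0.0041,-0.0046,0,0,0,0.2,0.0019,0.0041,-0.0046,0,0,0,-0.3,0.0019,0.0041,-0.0046,0,0,0,-0.5,0.0019,0.0041,-0.0046,0,0,0,-1,0.0019,0.0041,-0.0046,0,0,0,-1,0.0019,0.0041,-0.0046,0,0,0,-1,0.0019,0.0041,-0.0046,0,0,0,-1,0.0019,0.0041,-0.0046,0,0,0,-1,0.0019,0.0041,-0.0046,0,0,0,-1], force=25)

```text
time: 4.55
tool_pos: [586.1, -185.1, 31.6]
tcp_rot: [-180.0, -0.0, -7.3]
ft_force: [-1.2, 0.5, -0.0]
finger_gap: 13.2
grip_force: 24.7
```

```bash
python3 go.py 585 -184.7 30 -7.3
```

```text
t 4.55 tcp [ 586.06 -185.12   31.63] [-180.    -0.    -7.3] F [-1.2  0.5 -0. ] gap 13.2 grip 24.7 j [-22.3  19.8  92.8   0.   67.5  75. ]
inc [-0.0028, -0.0007, 0.0041] [-0.0, -0.0, -0.0]
```

```bash
python3 go.py 586.1 -185.1 112 -7.3 557.9 128.4 112 -18.65
```

```text
t 4.55 tcp [ 586.06 -185.12   31.63] [-180.    -0.    -7.3] F [-1.2  0.5 -0. ] gap 13.2 grip 24.7 j [-22.3  19.8  92.8   0.   67.5  75. ]
inc [0.0001, -0.0001, -0.2009] [-0.0, -0.0, -0.0]
inc [-0.1695, -0.7685, -0.2009] [-0.0, -0.0, 0.0315]
```

Call:
carry_out(increments=[0,0,-0.05,0,0,0,-1,0,0,-0.12,0,0,0,-1,0,0,-0.2,0,0,0,-1,-0.02,-0.08,-0.2,0,0,0,-1,-0.05,-0.21,-0.2,0,0,0.01,-1,-0.08,-0.35,-0.2,0,0,0.015,-1,-0.11,-0.49,-0.2,0,0,0.02,-1,-0.14,-0.62,-0.2,0,0,0.025,-1,-0.16,-0.72,-0.2,0,0,0.03,-1,-0.1695,-0.7685,-0.2,0,0,0.0315,-1])

```text
time: 5.8
tool_pos: [557.7, 130.9, 113.3]
tcp_rot: [-179.9, -0.1, -18.6]
ft_force: [0.7, -0.3, -0.1]
finger_gap: 13.1
grip_force: 24.9
```

Call:
carry_out(increments=[0,0,0,0,0,0,-1,0,0,0,0,0,0,-1,0,0,0,0,0,0,-1,0,0,0,0,0,0,-1,0,0,0.02,0,0,0,-1,0,0,0.04,0,0,0,-1,0,0,0.06,0,0,0,-1,0,0,0.08,0,0,0,-1,0,0,0.1,0,0,0,-1,0,0,0.1,0,0,0,-1])

```text
time: 7.05
tool_pos: [557.1, 128.3, 70.5]
tcp_rot: [180.0, 0.1, -18.6]
ft_force: [-0.0, 0.6, -1.1]
finger_gap: 12.9
grip_force: 24.9
```

```bash
python3 go.py 557.9 128.4 66 -18.65 557.9 128.4 43.6 -18.65;python3 -c "
from h import *
T=viewer.snapshot('top')[:,:,::-1];S=viewer.snapshot('scene')[:,:,::-1]
cv2.imwrite('pics/g2.png',np.hstack([cv2.resize(T[180:300,140:260],(390,390)),cv2.resize(S[120:240,250:370],(390,390))]))"
```

```text
t 7.05 tcp [557.15 128.31  70.53] [ 1.7996e+02  9.0000e-02 -1.8640e+01] F [-0.   0.6 -1.1] gap 12.9 grip 24.9 j [  7.8  11.   98.8   0.   70.3 116.5]
inc [0.0017, -0.0008, 0.0113] [0.0001, 0.0002, 0.0]
inc [0.0018, -0.0009, 0.0673] [0.0001, 0.0002, 0.0]
```

View pics/g2.png

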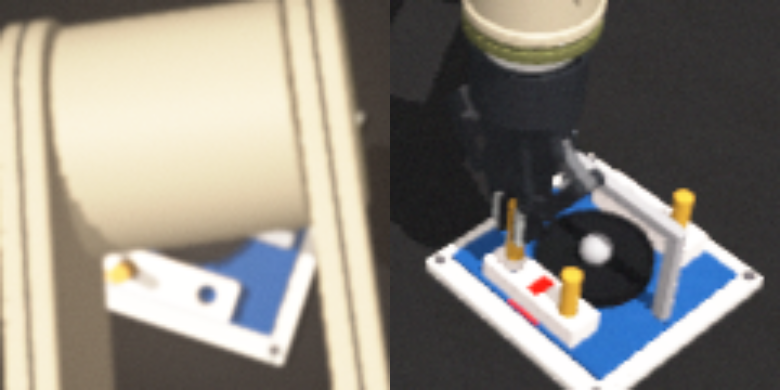

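The pin hangs just above socket0 in the scene view, at crop px (512,260). The ball is still centred. Next I'll ease down.

Call:
carry_out(increments=[0,0,0.005,0,0,0,-1,0,0,0.01,0,0,0,-1,0,0,0.015,0,0,0,-1,0,0,0.02,0,0,0,-1,0,0,0.025,0,0,0,-1,0,0,0.03,0,0,0,-1,0,0,0.033,0,0,0,-1,0,0,0.036,0,0,0,-1,0,0,0.036,0,0,0,-1,0,0,0.036,0,0,0,-1])

```text
time: 8.4
tool_pos: [557.9, 128.4, 57.3]
tcp_rot: [-180.0, -0.0, -18.6]
ft_force: [0.2, 0.6, 0.1]
finger_gap: 12.8
grip_force: 24.9
```

```bash
python3 go.py 557.9 128.4 43.6 -18.65
```

```text
t 8.4 tcp [557.91 128.36  57.26] [-180.     -0.    -18.65] F [0.2 0.6 0.1] gap 12.8 grip 24.9 j [  7.8  11.9  99.2   0.   68.8 116.5]
inc [-0.0001, -0.0001, 0.0342] [-0.0, -0.0, 0.0]
```

Call:
carry_out(increments=[0,0,0.005,0,0,0,-1,0,0,0.01,0,0,0,-1,0,0,0.015,0,0,0,-1,0,0,0.02,0,0,0,-1,0,0,0.025,0,0,0,-1,0,0,0.029,0,0,0,-1,0,0,0.032,0,0,0,-1,0,0,0.034,0,0,0,-1,0,0,0.034,0,0,0,-1,0,0,0.034,0,0,0,-1])

```text
time: 9.65
tool_pos: [557.9, 128.4, 43.7]
tcp_rot: [-180.0, -0.0, -18.6]
ft_force: [0.2, -0.8, -0.8]
finger_gap: 12.7
grip_force: 24.9
```

```bash
python3 go.py 557.9 128.4 43.6 -18.65
```

```text
t 9.65 tcp [557.93 128.39  43.7 ] [-1.800e+02 -1.000e-02 -1.864e+01] F [ 0.2 -0.8 -0.8] gap 12.7 grip 24.9 j [  7.8  13.   99.6   0.   67.4 116.5]
inc [-0.0001, 0.0, 0.0003] [-0.0, -0.0, 0.0]
```

Call:
carry_out(increments=[0,0,0.001,0,0,0,-1,0,0,0.002,0,0,0,-1,0,0,0.002,0,0,0,-1,0,0,0.002,0,0,0,-0.6,0,0,0.002,0,0,0,-0.5,0,0,0.002,0,0,0,-0.4,0,0,0.002,0,0,0,-0.3,0,0,0.002,0,0,0,-0.3,0,0,0.002,0,0,0,-0.3,0,0,0.002,0,0,0,-0.3])

```text
time: 10.9
tool_pos: [557.9, 128.4, 42.8]
tcp_rot: [-180.0, 0.0, -18.6]
ft_force: [-0.1, 1.0, 0.6]
finger_gap: 29.9
grip_force: 0.0
```

```bash
python3 go.py 557.9 128.4 130 -18.65 535.5 -178.5 110 -7.3 535.5 -178.5 31.6 -7.3
```

```text
t 10.9 tcp [557.86 128.39  42.81] [-180.      0.    -18.64] F [-0.1  1.   0.6] gap 29.9 grip 0.0 j [  7.8  13.   99.6   0.   67.3 116.5]
inc [0.0001, -0.0001, -0.218] [-0.0, 0.0, 0.0]
inc [0.1923, 0.7448, -0.168] [-0.0, 0.0, -0.0315]
inc [0.1923, 0.7448, 0.028] [-0.0, 0.0, -0.0315]
```

Call:
carry_out(increments=[0,0,-0.03,0,0,0,-0.3,0,0,-0.1,0,0,0,-0.3,0,0,-0.19,0,0,0,-0.3,0.02,0.08,-0.2,0,0,-0.004,-0.3,0.055,0.21,-0.2,0,0,-0.01,-0.3,0.09,0.35,-0.2,0,0,-0.015,0.2,0.13,0.49,-0.2,0,0,-0.02,0.2,0.16,0.62,-0.19,0,0,-0.025,0.2,0.18,0.71,-0.18,0,0,-0.03,0.2,0.1923,0.7448,-0.168,0,0,-0.0315,0.2])

```text
time: 12.15
tool_pos: [535.5, -180.8, 111.0]
tcp_rot: [180.0, -0.1, -7.4]
ft_force: [0.7, -0.0, -0.3]
finger_gap: 51.1
grip_force: 0.0
```

```bash
python3 -c "
from h import *
T=viewer.snapshot('top')[:,:,::-1];S=viewer.snapshot('scene')[:,:,::-1]
cv2.imwrite('pics/g3.png',np.hstack([cv2.resize(T[180:300,140:260],(390,390)),cv2.resize(S[130:250,255:375],(390,390))]))"
```

```text
(no output)
```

View pics/g3.png

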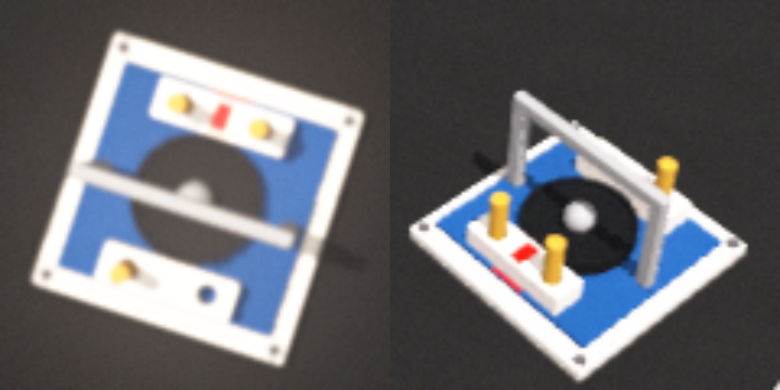

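The pin in socket0 stands upright at the same height as its neighbour, the carrier has not moved, and the ball is centred. Now for the second pin.

Call:
carry_out(increments=[0,0,0,0,0,0,0.2,0,0,0.05,0,0,0,0.2,0,0,0.1,0,0,0,0.2,0,0,0.15,0,0,0,0.2,0,0,0.19,0,0,0,0.2,0,0,0.196,0,0,0,0.2,0,0,0.196,0,0,0,0.2,0,0,0.196,0,0,0,-0.3,0,0,0.196,0,0,0,-0.5,0,0,0.196,0,0,0,-1], force=25)

```text
time: 13.5
tool_pos: [536.0, -178.7, 32.3]
tcp_rot: [180.0, -0.1, -7.3]
ft_force: [-0.7, -0.9, 1.7]
finger_gap: 13.1
grip_force: 24.4
```

Call:
carry_out(increments=[0,0,0,0,0,0,-1,0,0,0,0,0,0,-1,0,0,0,0,0,0,-1,0,0,0,0,0,0,-1,0,0,0,0,0,0,-1,0,0,0,0,0,0,-1,0,0,0,0,0,0,-1,0,0,0,0,0,0,-1,0,0,0,0,0,0,-1,0,0,0,0,0,0,-1])

```text
time: 14.75
tool_pos: [536.0, -178.7, 32.3]
tcp_rot: [180.0, -0.1, -7.3]
ft_force: [-0.6, 1.5, 6.1]
finger_gap: 13.4
grip_force: 24.6
```

```bash
python3 go.py  447.0 165.8 135 -18.65
```

```text
t 14.75 tcp [ 536.04 -178.71   32.26] [ 1.7998e+02 -6.0000e-02 -7.3000e+00] F [-0.6  1.5  6.1] gap 13.4 grip 24.6 j [-23.6  12.8 101.2   0.   66.   73.7]
inc [-0.33, -0.8259, -0.2575] [0.0, -0.0002, 0.0315]
```

Call:
carry_out(increments=[0,0,-0.04,0,0,0,-1,0,0,-0.1,0,0,0,-1,0,0,-0.18,0,0,0,-1,-0.03,-0.07,-0.25,0,0,0.004,-1,-0.08,-0.2,-0.2575,0,0,0.01,-1,-0.14,-0.34,-0.2575,0,0,0.015,-1,-0.195,-0.48,-0.2575,0,0,0.02,-1,-0.25,-0.62,-0.2575,0,0,0.025,-1,-0.3,-0.75,-0.2575,0,0,0.03,-1,-0.33,-0.8259,-0.2575,0,0,0.0315,-1])

```text
time: 16.0
tool_pos: [445.4, 168.3, 135.4]
tcp_rot: [-180.0, 0.0, -18.6]
ft_force: [0.2, 0.4, -0.3]
finger_gap: 13.1
grip_force: 24.7
```

Call:
carry_out(increments=[0,0,0,0,0,0,-1,0,0,0,0,0,0,-1,0,0,0,0,0,0,-1,0,0,0.03,0,0,0,-1,0,0,0.07,0,0,0,-1,0,0,0.11,0,0,0,-1,0,0,0.14,0,0,0,-1,0,0,0.15,0,0,0,-1,0,0,0.15,0,0,0,-1,0,0,0.15,0,0,0,-1])

```text
time: 17.25
tool_pos: [447.1, 166.2, 75.3]
tcp_rot: [-180.0, -0.1, -18.6]
ft_force: [0.0, -0.3, 0.3]
finger_gap: 13.0
grip_force: 24.7
```

```bash
python3 go.py  447.5 165.65 56 -18.65
```

```text
t 17.25 tcp [447.11 166.16  75.26] [-1.7996e+02 -5.0000e-02 -1.8640e+01] F [ 0.  -0.3  0.3] gap 13.0 grip 24.7 j [ 14.2  -4.  113.9   0.   70.  122.9]
inc [0.0013, 0.0009, 0.0481] [-0.0001, -0.0002, 0.0]
```

Call:
carry_out(increments=[0.0013,0.0009,0.005,0,0,0,-1,0.0013,0.0009,0.01,0,0,0,-1,0.0013,0.0009,0.015,0,0,0,-1,0.0013,0.0009,0.02,0,0,0,-1,0.0013,0.0009,0.025,0,0,0,-1,0.0013,0.0009,0.03,0,0,0,-1,0.0013,0.0009,0.035,0,0,0,-1,0.0013,0.0009,0.04,0,0,0,-1,0.0013,0.0009,0.044,0,0,0,-1,0.0013,0.0009,0.044,0,0,0,-1])

```text
time: 18.5
tool_pos: [446.8, 165.4, 56.8]
tcp_rot: [180.0, 0.0, -18.6]
ft_force: [-1.1, -0.1, -0.5]
finger_gap: 13.1
grip_force: 24.7
```

```bash
python3 go.py  447.5 165.65 44.3 -18.65
```

```text
t 18.5 tcp [446.82 165.4   56.84] [ 1.7999e+02  2.0000e-02 -1.8640e+01] F [-1.1 -0.1 -0.5] gap 13.1 grip 24.7 j [ 14.1  -2.4 114.5  -0.   67.9 122.8]
inc [0.0014, -0.0011, 0.0313] [0.0, 0.0, 0.0]
```

Call:
carry_out(increments=[0.0005,-0.0003,0.005,0,0,0,-1,0.001,-0.0006,0.01,0,0,0,-1,0.001,-0.0006,0.015,0,0,0,-1,0.001,-0.0006,0.02,0,0,0,-1,0.001,-0.0006,0.025,0,0,0,-1,0.001,-0.0006,0.029,0,0,0,-1,0.001,-0.0006,0.031,0,0,0,-1,0.001,-0.0006,0.032,0,0,0,-1,0.001,-0.0006,0.033,0,0,0,-1,0.001,-0.0006,0.033,0,0,0,-1])

```text
time: 19.75
tool_pos: [447.6, 165.5, 44.3]
tcp_rot: [180.0, -0.0, -18.6]
ft_force: [-2.1, -1.8, 5.2]
finger_gap: 13.2
grip_force: 25.3
```

```bash
python3 go.py  447.5 165.65 43 -18.65
```

```text
t 19.75 tcp [447.58 165.53  44.26] [ 1.800e+02 -1.000e-02 -1.864e+01] F [-2.1 -1.8  5.2] gap 13.2 grip 25.3 j [ 14.1  -1.2 114.9  -0.   66.4 122.8]
inc [-0.0003, -0.0002, 0.0032] [0.0, -0.0, 0.0]
```

Call:
carry_out(increments=[0,0,0,0,0,0,-0.6,0,0,0,0,0,0,-0.5,0,0,0,0,0,0,-0.4,0,0,0,0,0,0,-0.3,0,0,0,0,0,0,-0.3,0,0,-0.02,0,0,0,-0.3,0,0,-0.08,0,0,0,-0.3,0,0,-0.18,0,0,0,-0.3,0,0,-0.28,0,0,0,-0.3,0,0,-0.34,0,0,0,-0.3])

```text
time: 21.0
tool_pos: [448.4, 165.8, 183.0]
tcp_rot: [-179.9, -0.2, -18.6]
ft_force: [-0.6, 0.7, 0.6]
finger_gap: 29.8
grip_force: 0.0
```

```bash
python3 go.py  510.7 173.7 150 71.35
python3 - <<'E'
from h import *
S=viewer.snapshot('scene')[:,:,::-1];T0=cv2.imread('pics/avg_top.png');S0=cv2.imread('pics/avg_scene.png')
J=np.hstack([cv2.resize(S[130:250,255:375],(390,390)),cv2.resize(S0[150:210,280:350],(400,390)[0:2],interpolation=cv2.INTER_CUBIC)]);cv2.imwrite('pics/g4.png',J)
# bar mid-line: fit grey bar pixels in top view between its ends
h=cv2.cvtColor(T0,cv2.COLOR_BGR2HSV);m=cv2.inRange(h,(0,0,110),(180,70,255));pts=[]
for u in list(range(178,192))+list(range(206,224)):
    v0=241+(u-199)*.29;vs=np.arange(int(v0-7),int(v0+8));w=np.array([max(0,float(T0[v,u].min())-90) if m[v,u] else 0 for v in vs])
    if w.sum()>0: pts.append((u,(w*vs).sum()/w.sum()))
pts=np.array(pts);k=np.polyfit(*pts.T,1);print("bar line top",k,"resid",np.abs(np.polyval(k,pts[:,0])-pts[:,1]).max())
for z in(90,103,109):
    a=ray("top",(185,np.polyval(k,185)),z);b=ray("top",(220,np.polyval(k,220)),z);d=(a-b)/np.linalg.norm(a-b);c=np.array([510.7,173.7,z])
    print(z,"yaw",np.degrees(np.arctan2(d[1],d[0])).round(2)-90,"offset of bar from centre along carrier x",np.dot(a-c,[.9475,-.3198,0]).round(2))
E
```

```text
t 21.0 tcp [448.39 165.8  183.01] [-1.7989e+02 -1.7000e-01 -1.8640e+01] F [-0.6  0.7  0.6] gap 29.8 grip 0.0 j [ 14.1 -10.4 107.9   0.   82.3 122.8]
inc [0.141, -0.0683, 0.0831] [0.0001, -0.0006, -0.25]
bar line top [  0.32912247 178.31989731] resid 0.11132522097832975
90 yaw -18.590000000000003 offset of bar from centre along carrier x -1.55
103 yaw -18.590000000000003 offset of bar from centre along carrier x -0.41
109 yaw -18.590000000000003 offset of bar from centre along carrier x 0.11
```

View pics/g4.png

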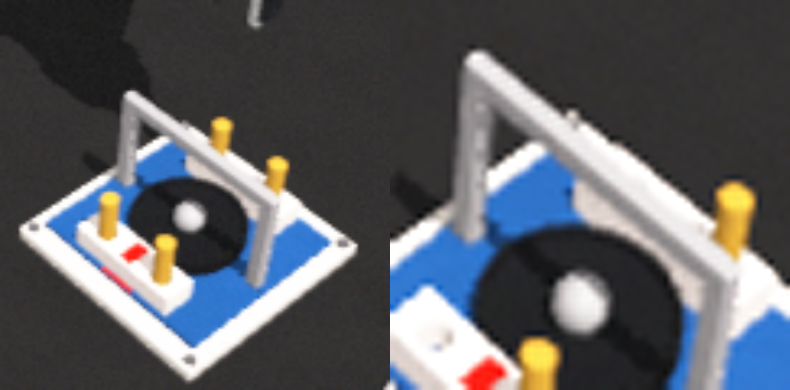

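All four sockets are filled, the ball is centred at crop px (190,215), and the bar offset from the bed centre is about 0. Next I'll go above the handle.

Call:
carry_out(increments=[0.01,-0.005,0,0,0,-0.025,-0.1,0.03,-0.015,0,0,0,-0.05,-0.1,0.06,-0.03,0,0,0,-0.08,-0.1,0.09,-0.045,0,0,0,-0.11,-0.1,0.12,-0.06,0,0,0,-0.14,-0.1,0.141,-0.0683,0,0,0,-0.17,-0.1,0.141,-0.0683,0,0,0,-0.2,-0.1,0.141,-0.0683,0,0,0,-0.225,-0.1,0.141,-0.0683,0,0,0,-0.245,-0.1,0.141,-0.0683,0,0,0,-0.25,-0.1])

```text
time: 22.3
tool_pos: [509.5, 173.4, 179.8]
tcp_rot: [-180.0, 0.0, 71.4]
ft_force: [0.5, -1.1, -0.2]
finger_gap: 38.2
grip_force: 0.0
```

Call:
carry_out(increments=[0,0,0,0,0,0,-0.1,0,0,0,0,0,0,-0.1,0,0,0,0,0,0,-0.1,0,0,0,0,0,0,-0.1,0,0,0.03,0,0,0,-0.1,0,0,0.06,0,0,0,-0.1,0,0,0.09,0,0,0,-0.1,0,0,0.1,0,0,0,-0.1,0,0,0.1,0,0,0,-0.1,0,0,0.1,0,0,0,-0.1])

```text
time: 23.55
tool_pos: [510.0, 173.5, 140.3]
tcp_rot: [180.0, -0.0, 71.4]
ft_force: [-0.9, 0.1, -0.1]
finger_gap: 38.5
grip_force: 0.0
```

```bash
python3 go.py  510.7 173.7 130 71.38 510.7 173.7 84.3 71.38;  python3 - <<'E'
from h import *
c=K["scene"];C=-c["R"].T@c["t"];n=np.array([.9475,-.3198,0]);v=np.array([.3198,.9475,0]);o=np.array([510.7,173.7,12])
for p in((340.4,191.5),(295.75,158.5)):
    d=c["R"].T@np.array([(p[0]-c["cx"])/c["fx"],(p[1]-c["cy"])/c["fy"],1]);X=C+d*(n@(o-C))/(n@d);print("bar end: y_c",((X-o)@v).round(1),"z",X[2].round(1))
E
```

```text
t 23.55 tcp [509.96 173.47 140.33] [ 1.7996e+02 -3.0000e-02  7.1350e+01] F [-0.9  0.1 -0.1] gap 38.5 grip 0.0 j [ 13.3   1.5 101.2  -0.   77.2  32. ]
inc [0.0011, 0.0015, 0.0258] [0.0001, -0.0001, -0.0001]
inc [0.0011, 0.0015, 0.1401] [0.0001, -0.0001, -0.0001]
bar end: y_c 72.5 z 108.9
bar end: y_c -66.4 z 110.8
```

Call:
carry_out(increments=[0.0011,0.0015,0.005,0,0,0,-0.1,0.0011,0.0015,0.02,0,0,0,-0.1,0.0011,0.0015,0.04,0,0,0,-0.1,0.0011,0.0015,0.065,0,0,0,-0.1,0.0011,0.0015,0.09,0,0,0,-0.1,0.0011,0.0015,0.115,0,0,0,-0.1,0.0011,0.0015,0.135,0,0,0,-0.1,0.0011,0.0015,0.14,0,0,0,-0.1,0.0011,0.0015,0.14,0,0,0,-0.1,0.0011,0.0015,0.14,0,0,0,-0.1])

```text
time: 24.8
tool_pos: [510.7, 173.7, 84.3]
tcp_rot: [180.0, -0.0, 71.4]
ft_force: [-0.2, 0.4, 0.2]
finger_gap: 38.9
grip_force: 0.0
```

```bash
python3 go.py  510.7 173.7 84.3 71.38
```

```text
t 24.8 tcp [510.67 173.74  84.31] [ 1.7996e+02 -3.0000e-02  7.1360e+01] F [-0.2  0.4  0.2] gap 38.9 grip 0.0 j [ 13.3   5.1 103.7   0.   71.2  32. ]
inc [-0.0001, 0.0001, 0.0] [0.0001, -0.0001, -0.0001]
```

Close in small steps, to be gentle on the ball.

Call:
carry_out(increments=[0,0,0,0,0,0,-0.3,0,0,0,0,0,0,-0.5,0,0,0,0,0,0,-0.6,0,0,0,0,0,0,-0.65,0,0,0,0,0,0,-0.69,0,0,0,0,0,0,-0.73,0,0,0,0,0,0,-0.77,0,0,0,0,0,0,-0.81,0,0,0,0,0,0,-0.9,0,0,0,0,0,0,-1], force=30)

```text
time: 26.05
tool_pos: [510.6, 173.6, 84.0]
tcp_rot: [180.0, -0.0, 71.4]
ft_force: [1.9, -0.8, 0.0]
finger_gap: 9.4
grip_force: 29.8
```

Call:
carry_out(increments=[0,0,0,0,0,0,-1,0,0,0,0,0,0,-1,0,0,0,0,0,0,-1,0,0,0,0,0,0,-1,0,0,0,0,0,0,-1,0,0,0,0,0,0,-1,0,0,0,0,0,0,-1,0,0,0,0,0,0,-1,0,0,0,0,0,0,-1,0,0,0,0,0,0,-1], force=70)

```text
time: 27.3
tool_pos: [510.6, 173.6, 84.1]
tcp_rot: [180.0, -0.0, 71.4]
ft_force: [3.9, -2.1, 5.8]
finger_gap: 9.0
grip_force: 69.1
```

```bash
python3 go.py  510.7 173.7 84.3 71.38; python3 -c "
from h import *
S=viewer.snapshot('scene')[:,:,::-1]
cv2.imwrite('pics/g5.png',cv2.resize(S[130:250,245:385],(700,600)))"
```

```text
t 27.3 tcp [510.62 173.63  84.1 ] [ 1.7996e+02 -2.0000e-02  7.1350e+01] F [ 3.9 -2.1  5.8] gap 9.0 grip 69.1 j [ 13.3   5.1 103.7  -0.   71.1  32. ]
inc [0.0002, 0.0001, -0.0005] [0.0001, -0.0, -0.0001]
```

View pics/g5.png

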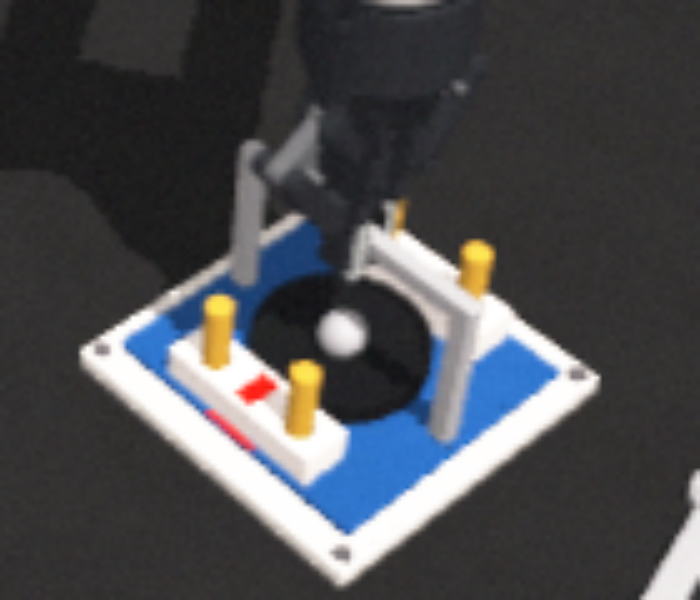

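The handle is gripped at its middle, and the ball is centred at px (342,333). Next, a slow straight lift, eased in and out.

Call:
carry_out(increments=[0,0,-0.001,0,0,0,-1,0,0,-0.004,0,0,0,-1,0,0,-0.009,0,0,0,-1,0,0,-0.017,0,0,0,-1,0,0,-0.028,0,0,0,-1,0,0,-0.04,0,0,0,-1,0,0,-0.053,0,0,0,-1,0,0,-0.067,0,0,0,-1,0,0,-0.081,0,0,0,-1,0,0,-0.095,0,0,0,-1])

```text
time: 28.6
tool_pos: [510.3, 173.6, 122.3]
tcp_rot: [180.0, -0.0, 71.4]
ft_force: [-0.4, -0.8, -5.6]
finger_gap: 8.9
grip_force: 68.1
```

Call:
carry_out(increments=[0,0,-0.014,0,0,0,-1,0,0,-0.028,0,0,0,-1,0,0,-0.042,0,0,0,-1,0,0,-0.056,0,0,0,-1,0,0,-0.069,0,0,0,-1,0,0,-0.081,0,0,0,-1,0,0,-0.091,0,0,0,-1,0,0,-0.099,0,0,0,-1,0,0,-0.104,0,0,0,-1,0,0,-0.105,0,0,0,-1])

```text
time: 29.85
tool_pos: [510.3, 173.6, 163.9]
tcp_rot: [180.0, -0.0, 71.4]
ft_force: [-0.6, 0.1, -4.3]
finger_gap: 8.2
grip_force: 68.1
```

```bash
python3 go.py  510.7 173.7 164.1 71.38 510.7 173.7 164.1 161.38; python3 -c "
from h import *
S=viewer.snapshot('scene')[:,:,::-1]
cv2.imwrite('pics/g6.png',cv2.resize(S[110:250,235:385],(640,597)))"
```

```text
t 29.85 tcp [510.33 173.63 163.91] [179.99  -0.    71.36] F [-0.6  0.1 -4.3] gap 8.2 grip 68.1 j [13.3  0.4 99.8  0.  79.8 32. ]
inc [0.0005, 0.0008, -0.0005] [0.0, -0.0, -0.0001]
inc [0.0005, 0.0008, -0.0005] [0.0, 0.0, -0.2501]
```

View pics/g6.png

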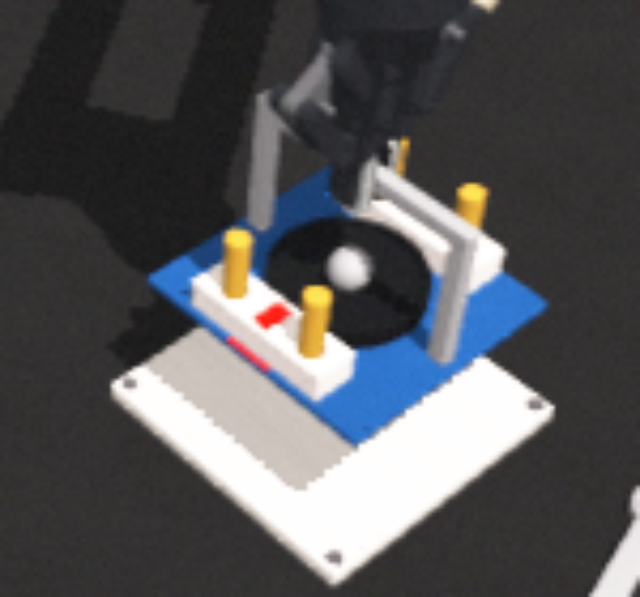

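The plate is up and looks parallel to the bed, with the ball mid-dish at px (349,270). Next, the eased quarter turn counterclockwise.

Call:
carry_out(increments=[0,0,0,0,0,-0.001,-1,0,0,0,0,0,-0.003,-1,0,0,0,0,0,-0.007,-1,0,0,0,0,0,-0.013,-1,0,0,0,0,0,-0.02,-1,0,0,0,0,0,-0.028,-1,0,0,0,0,0,-0.037,-1,0,0,0,0,0,-0.047,-1,0,0,0,0,0,-0.058,-1,0,0,0,0,0,-0.069,-1])

```text
time: 31.15
tool_pos: [510.3, 173.6, 163.8]
tcp_rot: [-180.0, -0.0, 96.4]
ft_force: [-0.4, 0.1, -5.4]
finger_gap: 8.6
grip_force: 68.1
```

Call:
carry_out(increments=[0,0,0,0,0,-0.011,-1,0,0,0,0,0,-0.022,-1,0,0,0,0,0,-0.033,-1,0,0,0,0,0,-0.044,-1,0,0,0,0,0,-0.055,-1,0,0,0,0,0,-0.066,-1,0,0,0,0,0,-0.077,-1,0,0,0,0,0,-0.088,-1,0,0,0,0,0,-0.099,-1,0,0,0,0,0,-0.11,-1])

```text
time: 32.4
tool_pos: [510.3, 173.6, 163.8]
tcp_rot: [-180.0, -0.0, 136.0]
ft_force: [0.3, -0.6, -5.6]
finger_gap: 8.9
grip_force: 68.1
```

Call:
carry_out(increments=[0,0,0,0,0,-0.011,-1,0,0,0,0,0,-0.022,-1,0,0,0,0,0,-0.032,-1,0,0,0,0,0,-0.041,-1,0,0,0,0,0,-0.049,-1,0,0,0,0,0,-0.056,-1,0,0,0,0,0,-0.062,-1,0,0,0,0,0,-0.067,-1,0,0,0,0,0,-0.07,-1,0,0,0,0,0,-0.071,-1])

```text
time: 33.65
tool_pos: [510.3, 173.6, 163.8]
tcp_rot: [-180.0, -0.0, 161.4]
ft_force: [0.2, -0.2, -5.5]
finger_gap: 8.5
grip_force: 68.1
```

Call:
carry_out(increments=[0,0,0,0,0,0,-1,0,0,0,0,0,0,-1,0,0,0,0,0,0,-1,0,0,0,0,0,0,-1,0,0,0,0,0,0,-1,0,0,0,0,0,0,-1,0,0,0,0,0,0,-1,0,0,0,0,0,0,-1,0,0,0,0,0,0,-1,0,0,0,0,0,0,-1])

```text
time: 34.9
tool_pos: [510.3, 173.7, 163.8]
tcp_rot: [180.0, -0.0, 161.4]
ft_force: [-0.5, -0.1, -5.2]
finger_gap: 8.3
grip_force: 68.1
```

```bash
python3 go.py 510.7 173.7 164.1 161.38; python3 -c "
from h import *
T=viewer.snapshot('top')[:,:,::-1];S=viewer.snapshot('scene')[:,:,::-1];cv2.imwrite('pics/fs.png',S);cv2.imwrite('pics/ft.png',T)
cv2.imwrite('pics/g7.png',np.hstack([cv2.resize(T[170:310,130:270],(300,300)),np.zeros((300,0,3),np.uint8)]) if 0 else cv2.copyMakeBorder(cv2.resize(S[110:250,245:385],(590,590)),0,0,0,0,0))"
```

```text
t 34.9 tcp [510.29 173.65 163.8 ] [180.    -0.   161.36] F [-0.5 -0.1 -5.2] gap 8.3 grip 68.1 j [ 13.3   0.4  99.8   0.   79.8 -58. ]
inc [-0.0009, 0.0004, -0.0008] [0.0, -0.0, -0.0001]
```

View pics/g7.png

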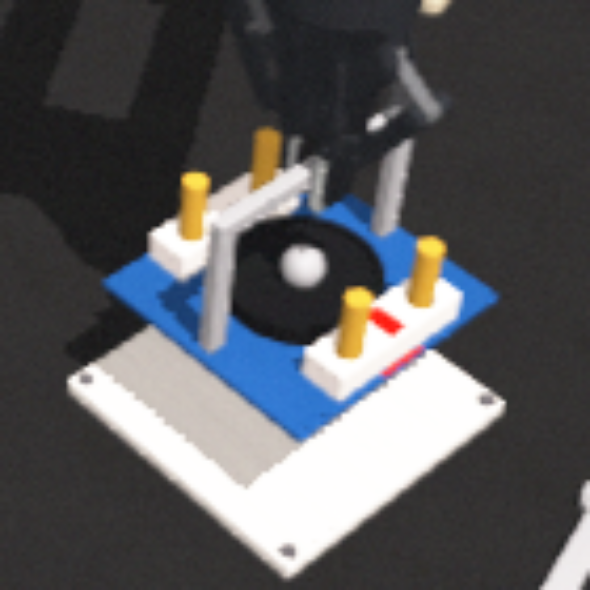

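The quarter turn is done. The mark is now on the bed's +y side, all four pins are upright, and the ball is mid-dish at px (303,266). A quick check of level and height before handing in.

Run:
```python
from h import *
from scipy.spatial.transform import Rotation as Ro
k=590/140
S=cv2.imread('pics/fs.png')
R=Ro.from_euler('z',71.35,degrees=True)
for nm,x,p in(("near",(75,-78,6),(300,438)),("right",(75,78,6),(498,296)),("left",(-75,-78,6),(103,282))):
    X=R.apply(x)+[510.3,173.65,91.7];q=np.array(p)/k+[245,110]-.4
    print(nm,"pred",proj("scene",X).round(1),"seen",q.round(1))
b=blobs(S,(0,0,120),(180,60,255),(300,160,40,40),30,120);print("ball seen",[x[0].round(1) for x in b],"pred",proj("scene",[510.3,173.65,91.7+21.5]).round(1))
```

```text
near pred [316.  213.3] seen [315.8 213.5]
right pred [363.3 179. ] seen [362.8 179.8]
left pred [268.7 175.7] seen [269.  176.5]
ball seen [array([303.9, 162.3]), array([336. , 162.1]), array([316.7, 172.6]), array([337.1, 181.2])] pred [316.4 172.5]
```

Everything matches the prediction to within a pixel: the plate is level and about 80 mm up, and the ball is centred.

```bash
python3 -c "
from bench import order
print(order.hand_in())"
```

```text
the job is handed in; nothing more can be done
None
```

I handed the job in at about 35 s, with spare pins fully home in socket0 and socket3 and the third spare still in the rack; the arm is holding the plate level about 80 mm above the bed, turned a quarter turn counterclockwise, with the ball in the middle of the dish.

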